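# Fetch the empty rack from between two filled ones

### The job

The empty tube rack in the middle lane of the bay plate is wanted on the single-lane station plate, but the two filled racks stand too close to it to get hold of it. Set both filled racks aside, standing in the white tray; then stand the empty rack on the middle of the station's lane, in line with it; then put each filled rack back in the same lane of the bay that it came from, just where it stood. Keep the filled racks upright throughout, and do not disturb the dropper bottle and the scanner behind.

Things in the scene. Friction and masses are not known exactly. Their poses are not given: they have to be found in the camera images.
- capped_rack_center (a point): Rack, 24 (x) x 129 (y) mm, body 58 mm high, with five tubes with caps (a full row, caps on top), fixed in it in a row along y, 24.5 mm apart, 13-16 mm thick, tops 104-112 mm above the rack's underside (free to grasp from 68 mm up). About 0.1 kg. Point: centre in plan, 54 mm above the underside; the middle tube stands here: grasp its top from above, closing along x. Starts in an outer lane of the bay.
- open_rack_center (a point): Rack, 24 (x) x 129 (y) mm, body 58 mm high, with four tubes without caps and one empty place (second from its +y end), fixed in it in a row along y, 24.5 mm apart, 13-16 mm thick, tops 104-112 mm above the rack's underside (free to grasp from 68 mm up). About 0.1 kg. Point: centre in plan, 54 mm above the underside; the middle tube stands here: grasp its top from above, closing along x. Starts in an outer lane of the bay.
- empty_rack_center (a point): Grey five-place tube rack without tubes, 24 mm (its x) by 129 mm (its y) by 58 mm high, about 35 g. This point is its centre, 29 mm above its underside; z up. At the start it stands in the bay's middle lane, 12 mm from the filled rack on either side. Grasp it across its 24 mm width.
- bay: Fixed aluminium plate, 128 x 165 mm, top 8 mm above the bench (lips 4 mm higher at the lane ends, at y = +-81 mm), with three dark rubber lanes, flush, 28 x 133 mm, running along its y, centred at x = -36, 0 and +36 mm. Origin at the centre of its underside.
- station: Fixed aluminium plate like the bay but with one lane: 56 x 165 mm, top 8 mm above the bench (lips 4 mm higher at its two ends, at y = +-81 mm), one dark rubber lane 28 x 133 mm along its y, centred on the plate. Origin at the centre of its underside.
- tray: Fixed shallow white tray, 210 mm (its x) by 180 mm (its y) over the rim, 45 mm high; inside 188 x 158 mm, inner floor 2 mm above the bench. Origin at the centre of its underside. It takes two racks side by side, both lying along its y, for example 45 mm either side of its centre.
- bottle_center (a point): Bystander: dropper bottle, 41 mm thick and 108 mm high, standing behind the bay. Point at its centre, 54 mm up. Leave it alone.
- scanner_center (a point): Bystander: barcode scanner lying on the bench behind the bay, 64 x 172 x 36 mm (long along its y). Point 16 mm up at its centre. Leave it alone.
There are look-alikes about, which are no part of the job. What is shaped like the part that bears open_rack_center but green is not meant.

How it is judged:
By the outcome, as a careful person would: the job done as asked, in the order asked, and still so for the second after the job is handed in, with the robot touching nothing.
It also fails if it takes over 120 s, if anything falls off the work surface, if the arm or the gripper's body presses on something with over 40 N, if the wrist force passes 120 N, or if a joint passes its speed limit or range.

### The arm

A 7-joint arm with a two-finger parallel gripper is mounted at the origin on a cart in front of the work surface, level with it; the furniture and walls round the work are solid. World frame = base frame: x ahead of the robot, y to its left, z up, the work surface at z = 0. Lengths are in m, angles in rad, forces in N, time in s.
With the tool pointing down it reaches from about 0.4 to 0.85 m from the base axis. Payload 10.4 kg.
Tool frame: the origin (TCP) lies on the centre line of the jaws, within the pads' length; the fingertips stand arm.tips_ahead ahead of it and the grasp point (between the pads) lies 2 mm behind it (arm.tips_ahead is the distance from the TCP to the fingertips, in m); z points along the fingers, y is the line along which they close (so a half turn about z gives the same grasp; the last joint's range is limited). The gripper opens to 85 mm and grips with 20 to 120 N. Pads are 22 mm wide; open, the fingers measure 114 mm over their backs; the gripper's body (76 mm by 85 mm) begins 54 mm behind the grasp point. The pads swing forward as they close: fully open they stand 13 mm farther back than shut.
Start: joints at [1.272, 0.332, -0.065, 1.46, 0.022, 1.35, -0.088], TCP at [0.17, -0.601, 0.248] pointing down, gripper open.
Joint ranges: [-2.6, 2.6], [-0.5, 2.12], [-1.47, 1.34], [0.16, 2.42], [-1.27, 4.41], [0.06, 2.06], [-2.6, 2.6]. Speed limits (rad/s): [2.22, 2.22, 2.79, 2.79, 3.14, 3.14, 3.14].

### API

Orientations are given as a rotation vector (axis times angle).
In Python, from bench import sensors, viewer, arm gives the robot as it stands.
- The arm moves only by the tool play_rows, never from a script. Its argument "deltas" is a list of rows, each a list of 5 numbers: the closure, from 0 (fully open) to 1 (shut), then the shift along the tool's x, y, z in mm, then the turn about the tool's z in degrees. A call has exactly 8 rows; each row is the pose to reach, as a shift and turn from the pose commanded when the call began, along the tool's axes at that moment; what a row does not reach only later rows make up. A row lasts 1/12 s, in which the tool goes at most 41.7 mm and 7.16 degrees, less where a joint would pass 70% of its speed; a pose out of reach is approached as far as the arm can. A call with a gripper value outside its range is refused whole. The fingers move at their own pace and stop on an object; the grip force is fixed at half the most. Time passes only in rows, so rows that repeat a pose let the fingers close, or fill a call up. It gives the time, the measured TCP pose, the force, the opening and the grip force at its end, in the units of the state.
- sensors.read_state(): the state, without advancing time (a new reading comes with each control period).
- viewer.grab_frame(name): name is "scene" or "top"; returns a dict with "pixels" (400x640x3 uint8, red, green, blue), "fovy" (degrees; the focal length in pixels is half the picture's height over the tangent of half this angle, whatever the lens; pixels are square), "cx", "cy" (the principal point, pixels), "world_to_cam" (4x4, takes a point from world to camera coordinates). Camera axes: x right, y up, looking along -z (the intrinsics and any distortion apply to the point x, -y, -z); pixel columns grow to the right and rows downward; lengths in m; the calibration is good to about 2 mm. A picture is of the moment at which its call begins. There is no depth.
- arm.hand_in(): hands the job in; it is judged then, once.
The state is a dict: "time": time; "joint_positions": joint angles; "joint_vel": joint speeds; "joint_torque": joint torques, N m; "ee_pos": TCP position; "ee_rot": TCP orientation; "force": force on the tool from outside, world axes, zero at the start; "wrist_torque": the same for the moment, N m; "gripper_width": finger opening in m; "grasp_force": force on a finger pad.
Only numpy, scipy, OpenCV 4.12 (cv2) and the standard library are available. Lean on these libraries where they do the work, as an engineer would, in place of code of your own. Each camera call takes 0.05 s, during which the arm holds its last target. There are 200 camera calls.

## Working session

There is one attempt and no reset: what is moved stays moved. The work goes in short steps, Python scripts to look and compute and a tool call to move; the robot and the scene stay as the last step left them, time stands still between calls to the robot, and variables do not carry over. Pictures are saved under pics/ and viewed, at most 14 in all, crops included, and the job is handed in when it is done.

Besides the shell and the picture viewer there is one more tool, called after "Request:" in YAML: its name, and indented under it one key for each argument. play_rows: Moves the arm, as the interface text tells. Its arguments: {"type":"object","properties":{"deltas":{"type":"array"}},"required":["deltas"]}

```bash
ls; mkdir -p pics; python3 - <<'E'
from bench import sensors, viewer, arm
import cv2,numpy as np
s=sensors.read_state()
for k,v in s.items(): print(k,np.round(v,3))
print(arm.tips_ahead)
for n in("scene","top"):
    f=viewer.grab_frame(n); print(n,{k:(np.round(v,3).tolist()) for k,v in f.items() if k!="pixels"})
    cv2.imwrite(f"pics/{n}0.png",f["pixels"][:,:,::-1])
E
```

```text
pics
time 0.0
joint_positions [ 1.272  0.333 -0.065  1.461  0.022  1.35  -0.088]
joint_vel [-0.     0.001  0.002 -0.001  0.001 -0.001  0.001]
joint_torque [-1.0000e-03 -6.2544e+01  4.9000e-02 -3.9160e+01  1.6000e-02  1.0000e-02
  0.0000e+00]
ee_pos [ 0.17  -0.601  0.248]
ee_rot [-3.11  -0.432  0.   ]
force [ 0.688 -0.188 -0.535]
wrist_torque [ 0.004 -0.032 -0.012]
grasp_force 0.0
gripper_width 0.085
0.017
scene {'fovy': 52.077, 'cx': 328.784, 'cy': 203.345, 'world_to_cam': [[-0.903, -0.43, -0.003, 0.544], [0.189, -0.403, 0.895, -0.158], [-0.387, 0.808, 0.446, -0.902], [0.0, 0.0, 0.0, 1.0]]}
top {'fovy': 43.228, 'cx': 323.805, 'cy': 206.982, 'world_to_cam': [[0.006, -1.0, -0.007, 0.016], [0.982, 0.004, 0.188, -0.57], [-0.188, -0.008, 0.982, -1.463], [0.0, 0.0, 0.0, 1.0]]}
```

View pics/scene0.png

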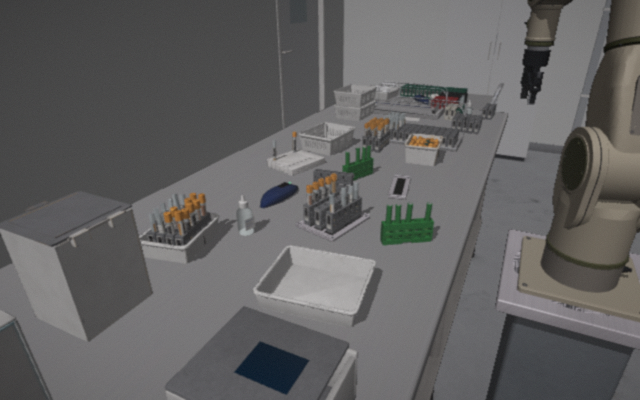

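View pics/top0.png

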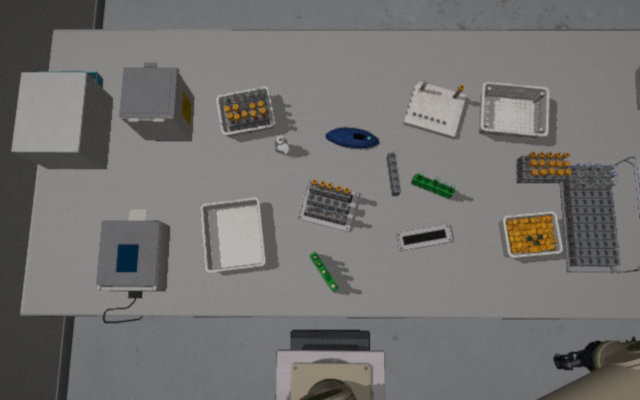

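The scene image shows the bay near (330,205) and the tray at (315,283). In the top view, the bay is at (330,205) with the orange-capped row on its far side. The tray is at (233,235), the station at (425,237), the bottle at (282,145) and the scanner at (352,138). Look-alikes are the green racks at (323,270) and (433,185), a lone grey rack at (393,173), and a full tray at (246,110). I'll check this in a close crop.

```bash
cat > h.py <<'E'
from bench import sensors, viewer, arm
import cv2,numpy as np
def cam(f):
    H=f["pixels"].shape[0]; F=H/2/np.tan(np.radians(f["fovy"])/2)
    K=np.array([[F,0,f["cx"]],[0,F,f["cy"]],[0,0,1.]])
    return K,np.diag([1,-1,-1.,1])@np.array(f["world_to_cam"])
def toplane(f,uv,z):
    K,T=cam(f); uv=np.atleast_2d(uv).astype(float)
    d=np.c_[uv,np.ones(len(uv))]@np.linalg.inv(K).T@T[:3,:3]
    c=-T[:3,:3].T@T[:3,3]
    return c+d*((z-c[2])/d[:,2])[:,None]
def proj(f,P):
    K,T=cam(f); p=np.atleast_2d(P)@T[:3,:3].T+T[:3,3]; p=p@K.T
    return p[:,:2]/p[:,2:]
E
python3 - <<'E'
from h import *
f=viewer.grab_frame("top"); np.save("top0.npy",f,allow_pickle=True)
p=f["pixels"][:,:,::-1]
cv2.imwrite("pics/c1.png",cv2.resize(p[165:265,292:372],None,fx=6,fy=6,interpolation=cv2.INTER_CUBIC))
cv2.imwrite("pics/c2.png",cv2.resize(p[160:280,195:460],None,fx=3,fy=3,interpolation=cv2.INTER_CUBIC))
E
```

```text
(no output)
```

View pics/c1.png

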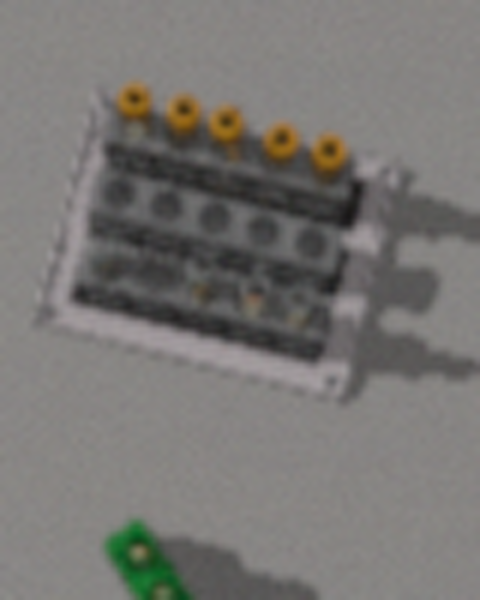

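View pics/c2.png

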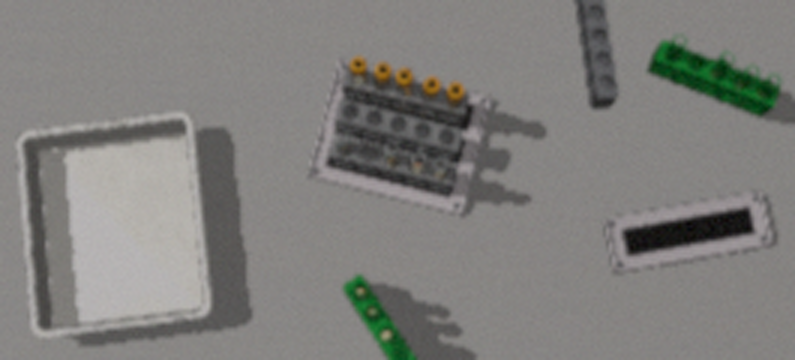

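The crops show the bay with the orange-capped rack in the far lane, caps at c1 (135,100) to (328,150). The empty rack is in the middle lane, holes at (118,190) to (312,242), and the uncapped rack is in the near lane. The empty slot is second from the left, which is its +y end. The station lane is dark at c2 (690,232), and the tray is at (115,225).

```bash
python3 - <<'E'
from h import *
f=np.load("top0.npy",allow_pickle=True).item(); p=f["pixels"]
hsv=cv2.cvtColor(p,cv2.COLOR_RGB2HSV)
def line(P):
    P=P[:,:2]; c=P.mean(0); u=np.linalg.svd(P-c)[2][0]; u*=np.sign(u[1]); return c,np.degrees(np.arctan2(-u[0],u[1])),np.linalg.norm(np.diff(P,axis=0),axis=1)
m=((hsv[...,0]<22)&(hsv[...,1]>150)&(hsv[...,2]>90)).astype(np.uint8)
n,l,st,ce=cv2.connectedComponentsWithStats(m[170:215,295:365])
c=ce[1:][st[1:,4]>8]+[295,170]; c=c[np.argsort(c[:,0])]; print("caps",c.round(1).tolist(),[np.round(x,4) for x in line(toplane(f,c,.112))])
e=np.array([(118,190),(165,205),(213,218),(262,230),(312,242)])/6-.5+[292,165]
print("empty",[np.round(x,4) for x in line(toplane(f,e,.066))])
b=np.array([(100,95),(45,318),(345,398),(405,178)])/6-.5+[292,165]
B=toplane(f,b,.008)[:,:2]; print("bay",B.round(3).tolist(),B.mean(0).round(4),np.linalg.norm(np.roll(B,-1,0)-B,axis=1).round(3))
g=cv2.cvtColor(p,cv2.COLOR_RGB2GRAY)
m=(g[225:252,398:453]<60).astype(np.uint8); q=np.argwhere(m)[:,::-1]+[398,225]
R=cv2.boxPoints(cv2.minAreaRect(q.astype(np.float32)));S=toplane(f,R,.008)[:,:2]
print("station",R.tolist(),toplane(f,q,.008).mean(0).round(4),S.mean(0).round(4),[np.round(x,4) for x in line(toplane(f,q,.008)) ][1:2],np.linalg.norm(np.roll(S,-1,0)-S,axis=1).round(3))
o=np.array([(607,222),(762,193),(776,241),(618,272)])/3-.3+[195,160];S=toplane(f,o,.008)[:,:2]
print("station plate",S.mean(0).round(4),np.linalg.norm(np.roll(S,-1,0)-S,axis=1).round(3))
o=np.array([(22,133),(188,115),(208,315),(40,333)])/3-.3+[195,160];S=toplane(f,o,.045)[:,:2]
print("tray",S.round(3).tolist(),S.mean(0).round(4),np.linalg.norm(np.roll(S,-1,0)-S,axis=1).round(3), np.degrees(np.arctan2(*(S[0]-S[1])))*-1,np.degrees(np.arctan2(*(S[3]-S[2])))*-1)
E
```

```text
caps [[313.9, 181.9], [322.2, 184.0], [329.3, 185.5], [338.3, 188.3], [346.1, 190.4]] [array([0.6214, 0.0008]), np.float64(-14.9802), array([0.0249, 0.0211, 0.0274, 0.0237])]
empty [array([0.5873, 0.0088]), np.float64(-14.9395), array([0.0247, 0.0248, 0.0251, 0.0256])]
bay [[0.664, 0.069], [0.546, 0.096], [0.505, -0.059], [0.62, -0.09]] [0.5837 0.0039] [0.121 0.159 0.12  0.165]
station [[402.7405090332031, 236.54635620117188], [443.9617614746094, 229.1854248046875], [445.3214416503906, 236.79977416992188], [404.1001892089844, 244.16070556640625]] [ 0.488  -0.2883  0.008 ] [ 0.488  -0.2881] [np.float64(10.3474)] [0.129 0.024 0.129 0.024]
station plate [ 0.487  -0.2909] [0.162 0.051 0.165 0.052]
tray [[0.58, 0.388], [0.599, 0.221], [0.397, 0.195], [0.379, 0.36]] [0.4886 0.291 ] [0.169 0.203 0.166 0.203] 6.574621469877717 6.398743857923452
```

```bash
cat >> h.py <<'E'
from scipy.spatial.transform import Rotation
def rect(c,th,hx,hy,z):
    t=np.radians(th); X=np.array([np.cos(t),np.sin(t)]);Y=np.array([-X[1],X[0]])
    return np.array([np.r_[np.array(c)+a*hx*X+b*hy*Y,z] for a,b in((1,1),(1,-1),(-1,-1),(-1,1))])
def goto(x,y,z,phi):
    s=sensors.read_state(); R=Rotation.from_rotvec(s["ee_rot"]).as_matrix()
    h=np.degrees(np.arctan2(R[1,0],R[0,0])); d=R.T@(np.array([x,y,z])-s["ee_pos"])*1000
    print("goto",(x,y,z),"shift",d.round(1),"turn",round(((h-phi)+180)%360-180,2),"down",R[2,2].round(4),"pos",np.round(s["ee_pos"],4),"head",h.round(2),"w",round(float(s["gripper_width"]),4))
E
python3 - <<'E'
from h import *
f=viewer.grab_frame("scene"); k=3.5; x0,y0=250,160
im=cv2.resize(f["pixels"][160:330,250:450,::-1],None,fx=k,fy=k,interpolation=cv2.INTER_CUBIC)
E=np.array([.5873,.0088]); X=np.array([.966,-.259]);Y=np.array([.259,.966])
for P in (rect(E,-15,.064,.0825,.008),rect((.488,-.2885),10.35,.028,.0825,.008),rect((.488,-.2885),10.35,.014,.0665,.008),rect((.4886,.291),6.5,.105,.09,.045),rect((.4886,.291),6.5,.094,.079,.002)):
    cv2.polylines(im,[((proj(f,P)-[x0,y0]+.5)*k).round().astype(int)],True,(0,0,255),1)
for o,z in((.036,.115),(0,.066),(-.036,.115)):
    for i in range(-2,3):
        q=((proj(f,np.r_[E+o*X+.0245*i*Y,z])[0]-[x0,y0]+.5)*k).astype(int); cv2.drawMarker(im,q.tolist(),(255,0,255),0,8)
cv2.imwrite("pics/s1.png",im); goto(.6214,.0002,.25,75)
E
```

```text
goto (0.6214, 0.0002, 0.25) shift [ 598.  -455.8   -1.8] turn -59.2 down -1.0 pos [ 0.1701 -0.6012  0.2478] head 15.8 w 0.0855
```

View pics/s1.png

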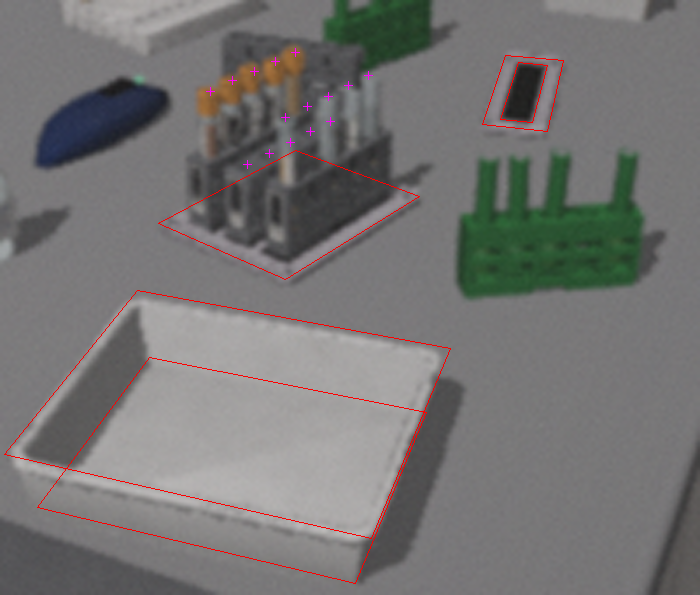

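The scene overlay agrees: the bay, station and tray outlines and the cap points all land within about 2–3 mm. Starting the approach to the capped rack.

Request:
play_rows:
  deltas:
    - [0.5, 30, -23, 0, -4]
    - [0.5, 60, -46, 0, -8]
    - [0.5, 90, -69, 0, -12]
    - [0.5, 120, -92, 0, -16]
    - [0.5, 150, -115, 0, -20]
    - [0.5, 180, -138, 0, -24]
    - [0.5, 210, -161, 0, -28]
    - [0.5, 240, -184, 0, -32]

```text
time: 0.87
ee_pos: [0.3517, -0.3573, 0.2484]
ee_rot: [2.87, 1.278, -0.0]
force: [0.4, 0.2, -0.2]
gripper_width: 0.0426
grasp_force: 0.0
```

```bash
python3 -c "
from h import *
goto(.6214,.0002,.25,75)"
```

```text
goto (0.6214, 0.0002, 0.25) shift [446.1 -38.8  -1.8] turn -27.0 down -1.0 pos [ 0.3517 -0.3573  0.2484] head 48.0 w 0.0426
```

Request:
play_rows:
  deltas:
    - [0.5, 38, -3, 0, -4]
    - [0.5, 76, -6, 0, -8]
    - [0.5, 114, -10, 0, -12]
    - [0.5, 152, -13, 0, -16]
    - [0.5, 190, -16, 0, -20]
    - [0.5, 228, -20, 0, -24]
    - [0.5, 265, -23, 0, -27]
    - [0.5, 300, -26, 0, -27]

```text
time: 1.53
ee_pos: [0.5342, -0.1174, 0.2484]
ee_rot: [2.492, 1.913, 0.0]
force: [0.2, -0.9, -0.1]
gripper_width: 0.0424
grasp_force: 0.0
```

Request:
play_rows:
  deltas:
    - [0.5, 23, 9, 0, 0]
    - [0.5, 46, 18, 0, 0]
    - [0.5, 69, 28, 0, 0]
    - [0.5, 92, 37, 0, 0]
    - [0.5, 115, 46, 0, 0]
    - [0.5, 130, 52, 0, 0]
    - [0.5, 136, 54.7, 20, 0]
    - [0.5, 136, 54.7, 60, 0]

```text
time: 2.2
ee_pos: [0.6249, 0.0005, 0.1919]
ee_rot: [2.49, 1.909, 0.011]
force: [1.5, 0.4, 0.0]
gripper_width: 0.0426
grasp_force: 0.0
```

```bash
python3 -c "
from h import *
goto(.6214,.0002,.098,75)
f=viewer.grab_frame('top');g=viewer.grab_frame('scene')
a=cv2.resize(f['pixels'][150:240,280:380,::-1],None,fx=4,fy=4,interpolation=2);b=cv2.resize(g['pixels'][140:230,285:385,::-1],None,fx=4,fy=4,interpolation=2)
cv2.imwrite('pics/g1.png',np.hstack([a,b]))"
```

```text
goto (0.6214, 0.0002, 0.098) shift [-1.6 -4.  93.9] turn -0.04 down -1.0 pos [6.249e-01 5.000e-04 1.919e-01] head 74.96 w 0.0426
```

View pics/g1.png

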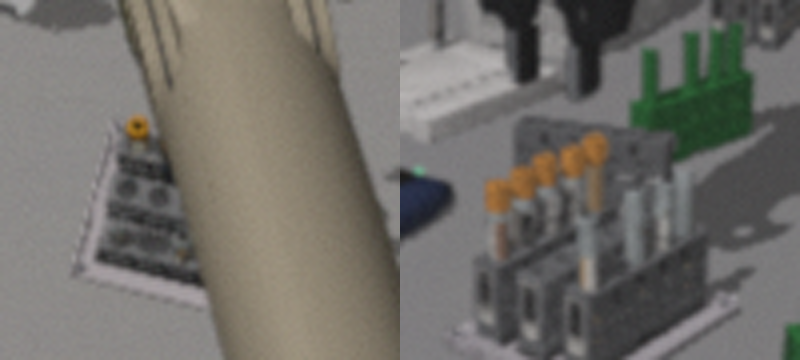

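The scene crop shows the gripper over the capped rack with fingers at (520,60) and (585,75), straddling the row near the middle cap (545,165). The arm hides it in the top view. I'll descend part way and recheck the position.

Request:
play_rows:
  deltas:
    - [0.5, 0, -1, 10, 0]
    - [0.5, -1, -2, 20, 0]
    - [0.5, -1, -3, 30, 0]
    - [0.5, -1, -3, 40, 0]
    - [0.5, -1, -3, 40, 0]
    - [0.5, -1, -3, 40, 0]
    - [0.5, -1, -3, 40, 0]
    - [0.5, -1, -3, 40, 0]

```text
time: 2.97
ee_pos: [0.619, -0.0025, 0.1491]
ee_rot: [2.495, 1.908, 0.001]
force: [0.9, -0.7, 0.4]
gripper_width: 0.0423
grasp_force: 0.0
```

```bash
python3 -c "
from h import *
goto(.6214,.0002,.098,75)
g=viewer.grab_frame('scene')
b=cv2.resize(g['pixels'][140:230,285:385,::-1],None,fx=6,fy=6,interpolation=2)
cv2.imwrite('pics/g2.png',b)"
```

```text
goto (0.6214, 0.0002, 0.098) shift [ 3.2  1.6 51.1] turn -0.2 down -1.0 pos [ 0.619  -0.0025  0.1491] head 74.8 w 0.0423
```

View pics/g2.png

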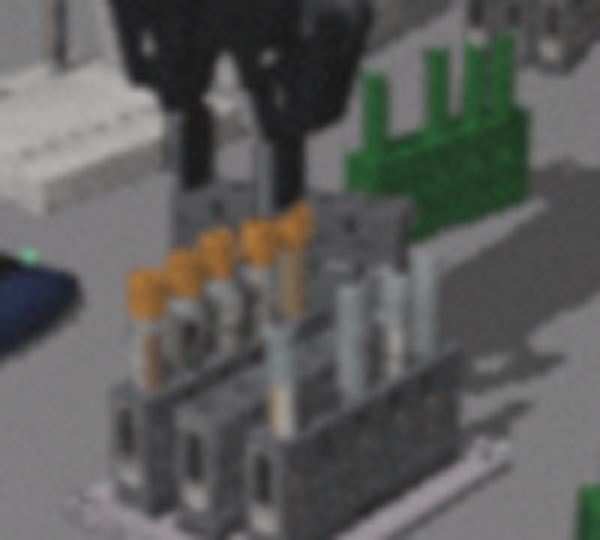

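```bash
python3 - <<'E'
from h import *
g=viewer.grab_frame('scene'); s=sensors.read_state()
R=Rotation.from_rotvec(s["ee_rot"]).as_matrix()
for z in (.017,.008):
  for sy in(1,-1):
    P=np.array([[a,sy*b,z] for b in(.021,.035) for a in(-.011,.011)])@R.T+s["ee_pos"]
    print(z,sy,((proj(g,P)-[285,140])*6).round().tolist())
print("cap top",((proj(g,[.6214,.0002,.118])-[285,140])*6).round())
E
```

```text
0.017 1 [[212.0, 185.0], [179.0, 199.0], [189.0, 177.0], [156.0, 191.0]]
0.017 -1 [[284.0, 208.0], [251.0, 223.0], [308.0, 216.0], [275.0, 231.0]]
0.008 1 [[212.0, 166.0], [179.0, 180.0], [189.0, 158.0], [156.0, 172.0]]
0.008 -1 [[284.0, 189.0], [251.0, 203.0], [308.0, 197.0], [275.0, 211.0]]
cap top [[224. 234.]]
```

Request:
play_rows:
  deltas:
    - [0.5, 1, 1, 8, 0]
    - [0.5, 3, 1.5, 18, 0]
    - [0.5, 3.5, 1.5, 28, 0]
    - [0.5, 3.5, 1.5, 38, 0]
    - [0.5, 3.5, 1.5, 46, 0]
    - [0.5, 3.5, 1.5, 51, 0]
    - [0.5, 3.5, 1.5, 52, 0]
    - [0.5, 3.5, 1.5, 52, 0]

```text
time: 3.73
ee_pos: [0.6208, 0.0004, 0.0959]
ee_rot: [-2.495, -1.908, 0.001]
force: [-0.5, 0.8, 0.2]
gripper_width: 0.0427
grasp_force: 0.0
```

Request:
play_rows:
  deltas:
    - [0.7, 0, 0, 0, 0]
    - [0.8, 0, 0, 0, 0]
    - [0.9, 0, 0, 0, 0]
    - [1, 0, 0, 0, 0]
    - [1, 0, 0, 0, 0]
    - [1, 0, 0, 0, 0]
    - [1, 0, 0, 0, 0]
    - [1, 0, 0, 0, 0]

```text
time: 4.4
ee_pos: [0.6215, 0.0004, 0.097]
ee_rot: [2.495, 1.907, 0.002]
force: [0.8, -0.6, 5.2]
gripper_width: 0.0144
grasp_force: 58.4
```

```bash
python3 -c "
from h import *
goto(.6214,.0002,.097,75)
"
```

```text
goto (0.6214, 0.0002, 0.097) shift [-0.2  0.  -0. ] turn -0.21 down -1.0 pos [6.215e-01 4.000e-04 9.700e-02] head 74.79 w 0.0144
```

Request:
play_rows:
  deltas:
    - [1, 0, 0, -4, 0]
    - [1, 0, 0, -14, 0]
    - [1, 0, 0, -34, 0]
    - [1, 0, 0, -60, 0]
    - [1, 0, 0, -90, 0]
    - [1, 0, 0, -115, 0]
    - [1, 0, 0, -130, 0]
    - [1, 0, 0, -135, 0]

```text
time: 5.07
ee_pos: [0.6217, 0.0007, 0.2348]
ee_rot: [2.494, 1.907, 0.005]
force: [0.2, -0.7, -1.4]
gripper_width: 0.014
grasp_force: 58.5
```

```bash
python3 -c "
from h import *
goto(.533,.296,.23,96.5)
f=viewer.grab_frame('top');g=viewer.grab_frame('scene')
a=cv2.resize(f['pixels'][130:250,230:380,::-1],None,fx=2.6,fy=2.6,interpolation=2);b=cv2.resize(g['pixels'][80:200,265:415,::-1],None,fx=2.6,fy=2.6,interpolation=2)
cv2.imwrite('pics/g3.png',np.hstack([a,b]))"
```

```text
goto (0.533, 0.296, 0.23) shift [ 261.7 -163.     4.4] turn -21.69 down -1.0 pos [0.6217 0.0007 0.2348] head 74.81 w 0.014
```

View pics/g3.png

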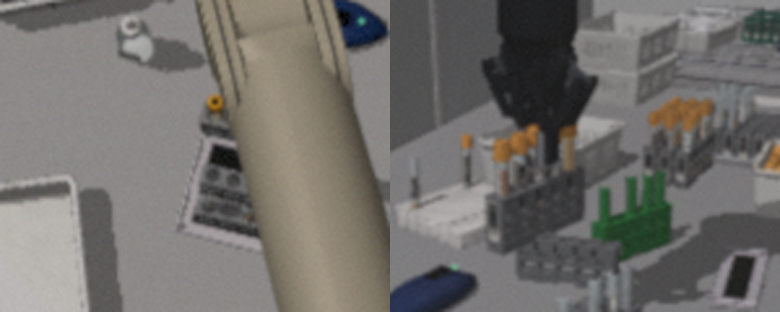

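The right side shows the capped rack hanging upright and clear of the bay, held by its middle tube, with the base around (535,225). The left view is mostly hidden by the arm. Carrying it to the tray.

Request:
play_rows:
  deltas:
    - [1, 6, -4, 0, 0]
    - [1, 18, -11, 0, 0]
    - [1, 37, -23, 0, 0]
    - [1, 60, -37, 0, 0]
    - [1, 86, -54, 0, 0]
    - [1, 113, -70, 0, 0]
    - [1, 140, -87, 0, 0]
    - [1, 166, -103, 0, 0]

```text
time: 5.83
ee_pos: [0.5629, 0.1905, 0.2301]
ee_rot: [-2.493, -1.909, 0.003]
force: [0.8, 0.5, -0.9]
gripper_width: 0.0141
grasp_force: 58.5
```

Request:
play_rows:
  deltas:
    - [1, 24, -15, 0, -3]
    - [1, 45, -28, 0, -6]
    - [1, 63, -39, 0, -10]
    - [1, 78, -49, 0, -14]
    - [1, 88, -55, 0, -18]
    - [1, 94, -59, 0, -21]
    - [1, 96, -60, 0, -21.7]
    - [1, 96, -60, 0, -21.7]

```text
time: 6.5
ee_pos: [0.5309, 0.2972, 0.2304]
ee_rot: [-2.089, -2.345, 0.002]
force: [0.6, -0.5, -1.1]
gripper_width: 0.0141
grasp_force: 58.5
```

```bash
python3 -c "
from h import *
goto(.533,.296,.096,96.5)
f=viewer.grab_frame('top');g=viewer.grab_frame('scene')
a=cv2.resize(f['pixels'][150:290,190:330,::-1],None,fx=2.8,fy=2.8,interpolation=2);b=cv2.resize(g['pixels'][190:330,240:380,::-1],None,fx=2.8,fy=2.8,interpolation=2)
cv2.imwrite('pics/g4.png',np.hstack([a,b]))"
```

```text
goto (0.533, 0.296, 0.096) shift [ -1.5   2.1 134.4] turn 0.1 down -1.0 pos [0.5309 0.2972 0.2304] head 96.6 w 0.0141
```

View pics/g4.png

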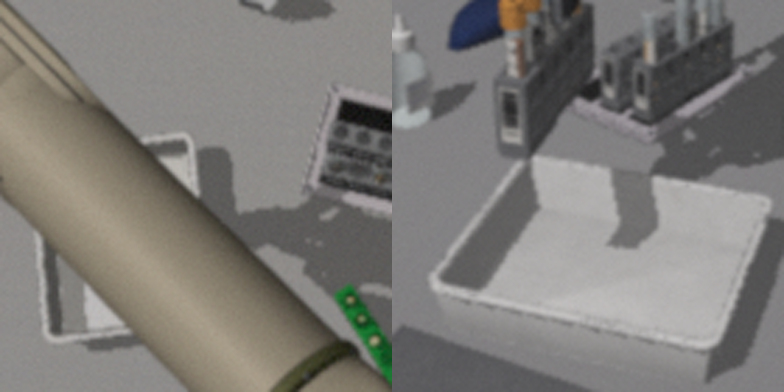

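The rack hangs level above the far half of the tray in the right view, base at (520,130), tray interior at (620,240). Lowering it now.

Request:
play_rows:
  deltas:
    - [1, -1, 1, 8, 0]
    - [1, -1, 2, 24, 0]
    - [1, -1, 2, 46, 0]
    - [1, -1, 2, 70, 0]
    - [1, -1, 2, 94, 0]
    - [1, -1, 2, 114, 0]
    - [1, -1, 2, 126, 0]
    - [1, -1, 2, 131, 0]

```text
time: 7.27
ee_pos: [0.5338, 0.294, 0.0979]
ee_rot: [-2.093, -2.342, 0.005]
force: [0.5, -0.1, -2.7]
gripper_width: 0.0142
grasp_force: 58.5
```

Request:
play_rows:
  deltas:
    - [1, 0, 0, 0, 0]
    - [1, 0, 0, 1, 0]
    - [1, 0, 0, 2, 0]
    - [1, 0, 0, 3.5, 0]
    - [1, 0, 0, 5, 0]
    - [1, 0, 0, 6.5, 0]
    - [1, 0, 0, 7.5, 0]
    - [1, 0, 0, 7.5, 0]

```text
time: 7.93
ee_pos: [0.5344, 0.2951, 0.0926]
ee_rot: [2.092, 2.344, -0.0]
force: [0.2, 0.2, -1.1]
gripper_width: 0.0142
grasp_force: 58.5
```

```bash
python3 -c "
from h import *
goto(.533,.296,.091,96.5);print(np.round(sensors.read_state()['force'],1))"
```

```text
goto (0.533, 0.296, 0.091) shift [ 1.  -1.2  1.6] turn -0.0 down -1.0 pos [0.5344 0.2951 0.0926] head 96.5 w 0.0142
[ 0.2  0.2 -1.1]
```

Request:
play_rows:
  deltas:
    - [1, 0, 0, 0.5, 0]
    - [1, 0, 0, 1, 0]
    - [1, 0, 0, 1.5, 0]
    - [1, 0, 0, 2, 0]
    - [1, 0, 0, 2, 0]
    - [1, 0, 0, 2, 0]
    - [1, 0, 0, 2, 0]
    - [1, 0, 0, 2, 0]

```text
time: 8.6
ee_pos: [0.5346, 0.2953, 0.0911]
ee_rot: [2.092, 2.343, 0.001]
force: [-0.8, -1.2, 6.4]
gripper_width: 0.014
grasp_force: 58.9
```

```bash
python3 -c "
from h import *
goto(.533,.296,.091,96.5);print(np.round(sensors.read_state()['force'],1))"
```

```text
goto (0.533, 0.296, 0.091) shift [ 0.9 -1.5  0.1] turn -0.0 down -1.0 pos [0.5346 0.2953 0.0911] head 96.5 w 0.014
[-0.8 -1.2  6.4]
```

Request:
play_rows:
  deltas:
    - [0.9, 0, 0, 0, 0]
    - [0.7, 0, 0, 0, 0]
    - [0.5, 0, 0, 0, 0]
    - [0.5, 0, 0, 0, 0]
    - [0.5, 0, 0, 0, 0]
    - [0.5, 0, 0, -3, 0]
    - [0.5, 0, 0, -15, 0]
    - [0.5, 0, 0, -40, 0]

```text
time: 9.27
ee_pos: [0.5332, 0.2943, 0.1294]
ee_rot: [-2.091, -2.343, 0.006]
force: [0.8, -0.2, -1.1]
gripper_width: 0.0425
grasp_force: 0.0
```

Request:
play_rows:
  deltas:
    - [0.5, 0, 0, -30, 0]
    - [0.5, 0, 0, -60, 0]
    - [0.5, 0, 0, -80, 0]
    - [0.5, 0, 0, -90, 0]
    - [0.5, 0, 0, -92, 0]
    - [0.5, 0, 0, -92, 0]
    - [0.5, 0, 0, -92, 0]
    - [0.5, 0, 0, -92, 0]

```text
time: 9.93
ee_pos: [0.5339, 0.2947, 0.2212]
ee_rot: [-2.091, -2.343, 0.004]
force: [0.1, 0.5, -0.3]
gripper_width: 0.0427
grasp_force: 0.0
```

```bash
python3 -c "
from h import *
goto(.5525,.0181,.22,75)
g=viewer.grab_frame('scene')
cv2.imwrite('pics/g5.png',cv2.resize(g['pixels'][160:330,240:400,::-1],None,fx=3.5,fy=3.5,interpolation=2))"
```

```text
goto (0.5525, 0.0181, 0.22) shift [-277.   -12.9    1.5] turn 21.5 down -1.0 pos [0.5339 0.2947 0.2212] head 96.5 w 0.0427
```

View pics/g5.png

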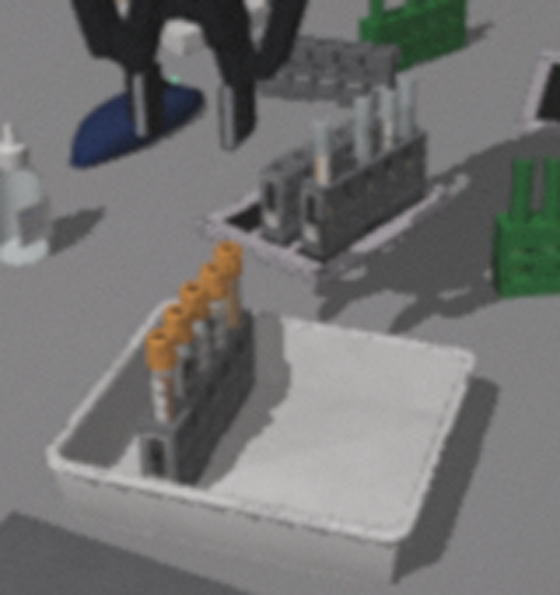

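The capped rack stands upright in the far half of the tray at (200,400), and the gripper is clear. Next is the open rack.

Request:
play_rows:
  deltas:
    - [0.5, -25, -1, 0, 2]
    - [0.5, -62, -3, 0, 5]
    - [0.5, -101, -5, 0, 9]
    - [0.5, -141, -7, 0, 13]
    - [0.5, -180, -8, 0, 17]
    - [0.5, -217, -10, 0, 20]
    - [0.5, -250, -12, 0, 21.5]
    - [0.5, -270, -13, 0, 21.5]

```text
time: 10.65
ee_pos: [0.5518, 0.0208, 0.2218]
ee_rot: [2.498, 1.905, -0.003]
force: [0.8, 0.3, -0.0]
gripper_width: 0.0423
grasp_force: 0.0
```

Request:
play_rows:
  deltas:
    - [0.5, -6, 2, 0, 0]
    - [0.5, -6.5, 2.5, 0, 0]
    - [0.5, -6.5, 2.5, 10, 0]
    - [0.5, -6.5, 2.5, 30, 0]
    - [0.5, -6.5, 2.5, 50, 0]
    - [0.5, -6.5, 2.5, 64, 0]
    - [0.5, -6.5, 2.5, 69, 0]
    - [0.5, -6.5, 2.5, 69, 0]

```text
time: 11.32
ee_pos: [0.5518, 0.0204, 0.1521]
ee_rot: [-2.488, -1.915, 0.003]
force: [0.6, 0.1, 0.3]
gripper_width: 0.0429
grasp_force: 0.0
```

```bash
python3 -c "
from h import *
goto(.5525,.0181,.097,75)
g=viewer.grab_frame('scene')
cv2.imwrite('pics/g6.png',cv2.resize(g['pixels'][140:240,285:385,::-1],None,fx=5,fy=5,interpolation=2))
for i in (0,):print(((proj(g,[[.5525,.0181,.115],[.5525,.0181,.075]])-[285,140])*5).round())"
```

```text
goto (0.5525, 0.0181, 0.097) shift [-2.   1.5 55.1] turn 0.16 down -1.0 pos [0.5518 0.0204 0.1521] head 75.16 w 0.0429
[[292. 235.]
 [291. 305.]]
```

View pics/g6.png

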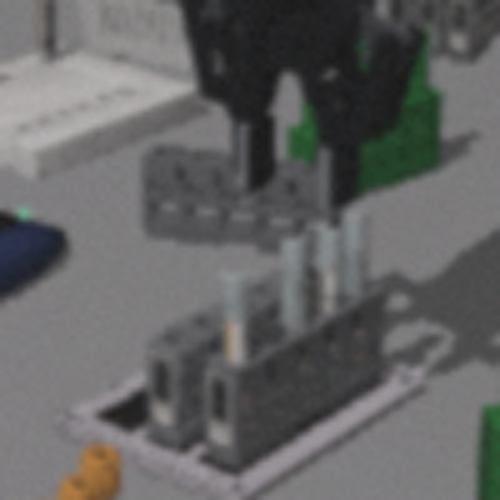

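The middle tube is seen at (292,240) against a predicted (292,235), and the fingers straddle it. Descending and gripping.

Request:
play_rows:
  deltas:
    - [0.5, -1, 1, 8, 0]
    - [0.5, -2, 1.5, 20, 0]
    - [0.5, -2, 1.5, 32, 0]
    - [0.5, -2, 1.5, 44, 0]
    - [0.5, -2, 1.5, 52, 0]
    - [0.5, -2, 1.5, 55, 0]
    - [0.5, -2, 1.5, 55, 0]
    - [0.5, -2, 1.5, 55, 0]

```text
time: 12.03
ee_pos: [0.5538, 0.0164, 0.0989]
ee_rot: [-2.492, -1.913, -0.0]
force: [0.2, 0.2, 0.9]
gripper_width: 0.0428
grasp_force: 0.0
```

Request:
play_rows:
  deltas:
    - [0.7, 0, 0, 0, 0]
    - [0.8, 0, 0, 0, 0]
    - [0.9, 0, 0, 0, 0]
    - [1, 0, 0, 0, 0]
    - [1, 0, 0, 0, 0]
    - [1, 0, 0, 0, 0]
    - [1, 0, 0, 0, 0]
    - [1, 0, 0, 0, 0]

```text
time: 12.7
ee_pos: [0.5542, 0.0163, 0.0994]
ee_rot: [2.492, 1.912, 0.001]
force: [-0.6, 0.1, 7.0]
gripper_width: 0.0144
grasp_force: 58.8
```

Request:
play_rows:
  deltas:
    - [1, 0, 0, -4, 0]
    - [1, 0, 0, -14, 0]
    - [1, 0, 0, -34, 0]
    - [1, 0, 0, -60, 0]
    - [1, 0, 0, -90, 0]
    - [1, 0, 0, -115, 0]
    - [1, 0, 0, -130, 0]
    - [1, 0, 0, -135, 0]

```text
time: 13.37
ee_pos: [0.5546, 0.0166, 0.2372]
ee_rot: [2.49, 1.911, 0.005]
force: [0.7, -0.9, 0.1]
gripper_width: 0.0137
grasp_force: 58.5
```

```bash
python3 -c "
from h import *
goto(.444,.286,.23,96.5)"
```

```text
goto (0.444, 0.286, 0.23) shift [ 231.6 -176.6    6.6] turn -21.49 down -1.0 pos [0.5546 0.0166 0.2372] head 75.01 w 0.0137
```

Request:
play_rows:
  deltas:
    - [1, 6, -5, 0, 0]
    - [1, 17, -13, 0, 0]
    - [1, 34, -26, 0, 0]
    - [1, 55, -42, 0, 0]
    - [1, 78, -59, 0, 0]
    - [1, 102, -78, 0, 0]
    - [1, 126, -96, 0, 0]
    - [1, 148, -113, 0, 0]

```text
time: 14.03
ee_pos: [0.4804, 0.191, 0.2323]
ee_rot: [-2.49, -1.914, 0.003]
force: [-0.3, 0.9, -0.8]
gripper_width: 0.0142
grasp_force: 58.5
```

Request:
play_rows:
  deltas:
    - [1, 21, -16, 0, -3]
    - [1, 39, -30, 0, -6]
    - [1, 55, -42, 0, -10]
    - [1, 68, -52, 0, -14]
    - [1, 77, -59, 0, -18]
    - [1, 82, -62, 0, -21]
    - [1, 83, -63.5, 0, -21.5]
    - [1, 83, -63.5, 0, -21.5]

```text
time: 14.7
ee_pos: [0.442, 0.2856, 0.233]
ee_rot: [-2.09, -2.345, 0.002]
force: [-0.1, -0.1, -1.2]
gripper_width: 0.0141
grasp_force: 58.5
```

```bash
python3 -c "
from h import *
goto(.444,.286,.099,96.5)"
```

```text
goto (0.444, 0.286, 0.099) shift [  0.2   2.2 134. ] turn 0.09 down -1.0 pos [0.442  0.2856 0.233 ] head 96.59 w 0.0141
```

Request:
play_rows:
  deltas:
    - [1, 0, 1, 8, 0]
    - [1, 0, 1, 24, 0]
    - [1, 0, 1, 46, 0]
    - [1, 0, 1, 70, 0]
    - [1, 0, 1, 94, 0]
    - [1, 0, 1, 116, 0]
    - [1, 0, 1, 129, 0]
    - [1, 0, 1, 134, 0]

```text
time: 15.37
ee_pos: [0.4432, 0.2839, 0.0973]
ee_rot: [-2.093, -2.342, 0.005]
force: [0.7, 0.5, -0.7]
gripper_width: 0.0138
grasp_force: 58.5
```

Request:
play_rows:
  deltas:
    - [1, 0, 0, 0, 0]
    - [1, 0, 0, 0.5, 0]
    - [1, 0, 0, 1.5, 0]
    - [1, 0, 0, 2.5, 0]
    - [1, 0, 0, 3.5, 0]
    - [1, 0, 0, 4.5, 0]
    - [1, 0, 0, 5, 0]
    - [1, 0, 0, 5, 0]

```text
time: 16.03
ee_pos: [0.444, 0.2851, 0.0948]
ee_rot: [2.092, 2.344, -0.0]
force: [-0.2, 0.3, -0.5]
gripper_width: 0.0139
grasp_force: 58.5
```

```bash
python3 -c "
from h import *
goto(.444,.286,.0932,96.5)"
```

```text
goto (0.444, 0.286, 0.0932) shift [0.9 0.1 1.6] turn 0.0 down -1.0 pos [0.444  0.2851 0.0948] head 96.5 w 0.0139
```

Request:
play_rows:
  deltas:
    - [1, 0, 0, 0.5, 0]
    - [1, 0, 0, 1, 0]
    - [1, 0, 0, 1.5, 0]
    - [1, 0, 0, 2, 0]
    - [1, 0, 0, 2, 0]
    - [1, 0, 0, 2, 0]
    - [1, 0, 0, 2, 0]
    - [1, 0, 0, 2, 0]

```text
time: 16.7
ee_pos: [0.4443, 0.2852, 0.0936]
ee_rot: [2.092, 2.343, 0.0]
force: [-2.1, -2.0, 8.7]
gripper_width: 0.0137
grasp_force: 59.9
```

```bash
python3 -c "
from h import *
goto(.444,.286,.0932,96.5)"
```

```text
goto (0.444, 0.286, 0.0932) shift [ 0.8 -0.3  0.4] turn -0.01 down -1.0 pos [0.4443 0.2852 0.0936] head 96.49 w 0.0137
```

Request:
play_rows:
  deltas:
    - [0.9, 0, 0, 0, 0]
    - [0.7, 0, 0, 0, 0]
    - [0.5, 0, 0, 0, 0]
    - [0.5, 0, 0, 0, 0]
    - [0.5, 0, 0, 0, 0]
    - [0.5, 0, 0, -3, 0]
    - [0.5, 0, 0, -15, 0]
    - [0.5, 0, 0, -40, 0]

```text
time: 17.37
ee_pos: [0.4428, 0.2843, 0.1317]
ee_rot: [-2.09, -2.343, 0.006]
force: [0.4, 0.2, -0.1]
gripper_width: 0.0426
grasp_force: 0.0
```

Request:
play_rows:
  deltas:
    - [0.5, 0, 0, -30, 0]
    - [0.5, 0, 0, -60, 0]
    - [0.5, 0, 0, -72, 0]
    - [0.5, 0, 0, -75, 0]
    - [0.5, 0, 0, -75, 0]
    - [0.5, 0, 0, -75, 0]
    - [0.5, 0, 0, -75, 0]
    - [0.5, 0, 0, -75, 0]

```text
time: 18.03
ee_pos: [0.4435, 0.2848, 0.2066]
ee_rot: [-2.091, -2.343, 0.003]
force: [0.7, -0.1, -0.8]
gripper_width: 0.0426
grasp_force: 0.0
```

```bash
python3 -c "
from h import *
goto(.5877,.0086,.21,75)
g=viewer.grab_frame('scene')
cv2.imwrite('pics/g7.png',cv2.resize(g['pixels'][160:330,240:400,::-1],None,fx=3.5,fy=3.5,interpolation=2))"
```

```text
goto (0.5877, 0.0086, 0.21) shift [-290.8  111.9   -3.5] turn 21.51 down -1.0 pos [0.4435 0.2848 0.2066] head 96.51 w 0.0426
```

View pics/g7.png

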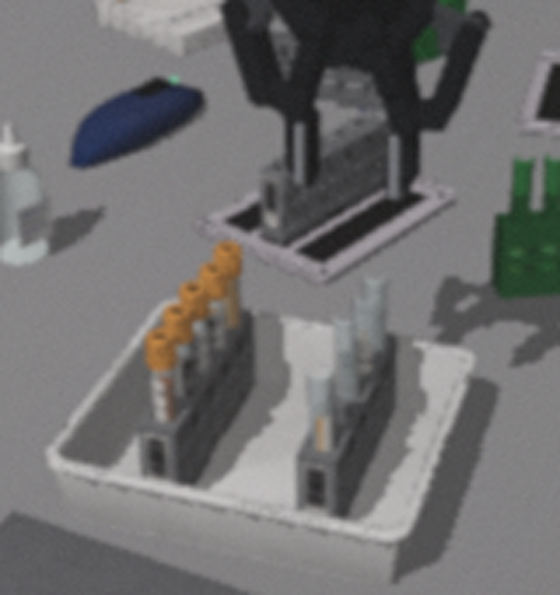

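Both filled racks stand upright in the tray at (200,400) and (345,440). Next is the empty rack.

Request:
play_rows:
  deltas:
    - [0.5, -25, 10, 0, 2]
    - [0.5, -62, 24, 0, 5]
    - [0.5, -99, 38, 0, 9]
    - [0.5, -136, 52, 0, 13]
    - [0.5, -173, 67, 0, 17]
    - [0.5, -210, 81, 0, 20]
    - [0.5, -245, 94, 0, 21.5]
    - [0.5, -275, 106, 0, 21.5]

```text
time: 18.75
ee_pos: [0.581, 0.0209, 0.207]
ee_rot: [2.496, 1.908, -0.002]
force: [-0.0, 0.4, -0.3]
gripper_width: 0.0425
grasp_force: 0.0
```

Request:
play_rows:
  deltas:
    - [0.5, -8, 7, 0, 0]
    - [0.5, -12, 11, 5, 0]
    - [0.5, -12, 11, 25, 0]
    - [0.5, -12, 11, 55, 0]
    - [0.5, -12, 11, 80, 0]
    - [0.5, -12, 11, 95, 0]
    - [0.5, -12, 11, 100, 0]
    - [0.5, -12, 11, 100, 0]

```text
time: 19.42
ee_pos: [0.5868, 0.0109, 0.1063]
ee_rot: [-2.489, -1.914, 0.003]
force: [0.4, -0.4, -0.8]
gripper_width: 0.0426
grasp_force: 0.0
```

```bash
python3 -c "
from h import *
goto(.5877,.0086,.044,75)"
```

```text
goto (0.5877, 0.0086, 0.044) shift [-2.   1.7 62.3] turn 0.12 down -1.0 pos [0.5868 0.0109 0.1063] head 75.12 w 0.0426
```

Request:
play_rows:
  deltas:
    - [0.5, -1, 1, 8, 0]
    - [0.5, -1.5, 1.2, 22, 0]
    - [0.5, -1.5, 1.2, 36, 0]
    - [0.5, -1.5, 1.2, 50, 0]
    - [0.5, -1.5, 1.2, 58, 0]
    - [0.5, -1.5, 1.2, 61, 0]
    - [0.5, -1.5, 1.2, 61, 0]
    - [0.5, -1.5, 1.2, 61, 0]

```text
time: 20.08
ee_pos: [0.589, 0.0079, 0.0469]
ee_rot: [2.492, 1.913, 0.0]
force: [-0.5, -0.4, -0.1]
gripper_width: 0.0429
grasp_force: 0.0
```

Request:
play_rows:
  deltas:
    - [0.6, 0, 0, 0, 0]
    - [0.7, 0, 0, 0, 0]
    - [0.8, 0, 0, 0, 0]
    - [0.9, 0, 0, 0, 0]
    - [1, 0, 0, 0, 0]
    - [1, 0, 0, 0, 0]
    - [1, 0, 0, 0, 0]
    - [1, 0, 0, 0, 0]

```text
time: 20.75
ee_pos: [0.5894, 0.0078, 0.0476]
ee_rot: [2.492, 1.912, 0.002]
force: [-0.2, -0.2, 6.2]
gripper_width: 0.0227
grasp_force: 59.5
```

Request:
play_rows:
  deltas:
    - [1, 0, 0, -4, 0]
    - [1, 0, 0, -14, 0]
    - [1, 0, 0, -34, 0]
    - [1, 0, 0, -60, 0]
    - [1, 0, 0, -85, 0]
    - [1, 0, 0, -105, 0]
    - [1, 0, 0, -116, 0]
    - [1, 0, 0, -120, 0]

```text
time: 21.42
ee_pos: [0.5896, 0.0078, 0.1691]
ee_rot: [2.491, 1.911, 0.003]
force: [0.2, -0.2, 0.1]
gripper_width: 0.0227
grasp_force: 58.9
```

```bash
python3 -c "
from h import *
goto(.488,-.2885,.17,100.35)"
```

```text
goto (0.488, -0.2885, 0.17) shift [-312.5  -21.4   -1.1] turn -25.35 down -1.0 pos [0.5896 0.0078 0.1691] head 75.0 w 0.0227
```

Request:
play_rows:
  deltas:
    - [1, -7, -0.5, 0, 0]
    - [1, -21, -1.5, 0, 0]
    - [1, -43, -3, 0, 0]
    - [1, -71, -5, 0, 0]
    - [1, -102, -7, 0, 0]
    - [1, -134, -9, 0, 0]
    - [1, -166, -11, 0, 0]
    - [1, -196, -13, 0, 0]

```text
time: 22.08
ee_pos: [0.5235, -0.1804, 0.1651]
ee_rot: [-2.492, -1.91, 0.003]
force: [0.4, -0.0, -1.0]
gripper_width: 0.0226
grasp_force: 58.9
```

Request:
play_rows:
  deltas:
    - [1, -28, -2, 0, -3]
    - [1, -52, -3.5, 0, -7]
    - [1, -74, -5, 0, -11]
    - [1, -92, -6.5, 0, -16]
    - [1, -106, -7.5, 0, -20]
    - [1, -113, -8, 0, -24]
    - [1, -116, -8.2, 0, -25.3]
    - [1, -116, -8.2, 0, -25.3]

```text
time: 22.75
ee_pos: [0.4859, -0.2893, 0.165]
ee_rot: [-2.013, -2.409, 0.001]
force: [-0.3, 0.2, -1.3]
gripper_width: 0.0229
grasp_force: 58.8
```

Request:
play_rows:
  deltas:
    - [1, 0, 0, 0, 0]
    - [1, 0, 0, 0, 0]
    - [1, 0, 0, 10, 0]
    - [1, 0, 0, 30, 0]
    - [1, 0, 0, 55, 0]
    - [1, 0, 0, 75, 0]
    - [1, 0, 0, 87, 0]
    - [1, 0, 0, 90, 0]

```text
time: 23.42
ee_pos: [0.4863, -0.2871, 0.0741]
ee_rot: [-2.01, -2.409, 0.001]
force: [0.1, 0.5, -0.6]
gripper_width: 0.0225
grasp_force: 58.8
```

```bash
python3 -c "
from h import *
goto(.488,-.2885,.048,100.35)"
```

```text
goto (0.488, -0.2885, 0.048) shift [-1.8  1.5 26.1] turn -0.02 down -1.0 pos [ 0.4863 -0.2871  0.0741] head 100.33 w 0.0225
```

Request:
play_rows:
  deltas:
    - [1, -1, 1, 4, 0]
    - [1, -2, 1.5, 10, 0]
    - [1, -2, 1.5, 16, 0]
    - [1, -2, 1.5, 20, 0]
    - [1, -2, 1.5, 22, 0]
    - [1, -2, 1.5, 22, 0]
    - [1, -2, 1.5, 22, 0]
    - [1, -2, 1.5, 22, 0]

```text
time: 24.08
ee_pos: [0.4896, -0.2899, 0.0552]
ee_rot: [2.013, 2.411, 0.0]
force: [0.8, 0.1, 0.1]
gripper_width: 0.0224
grasp_force: 58.8
```

```bash
python3 - <<'E'
from h import *
goto(.488,-.2885,.0476,100.35)
f=viewer.grab_frame('top');g=viewer.grab_frame('scene')
a=cv2.resize(f['pixels'][190:290,370:480,::-1],None,fx=3.6,fy=3.6,interpolation=2);b=cv2.resize(g['pixels'][140:240,345:455,::-1],None,fx=3.6,fy=3.6,interpolation=2)
for P,c in((rect((.488,-.2885),10.35,.028,.0825,.008),(0,0,255)),(rect((.488,-.2885),10.35,.012,.0645,.070),(255,0,255))):
    cv2.polylines(a,[((proj(f,P)-[370,190]+.5)*3.6).round().astype(int)],True,c,1)
    cv2.polylines(b,[((proj(g,P)-[345,140]+.5)*3.6).round().astype(int)],True,c,1)
cv2.imwrite('pics/g8.png',np.hstack([a,b]))
E
```

```text
goto (0.488, -0.2885, 0.0476) shift [ 1.7 -1.3  7.6] turn -0.05 down -1.0 pos [ 0.4896 -0.2899  0.0552] head 100.3 w 0.0224
```

View pics/g8.png

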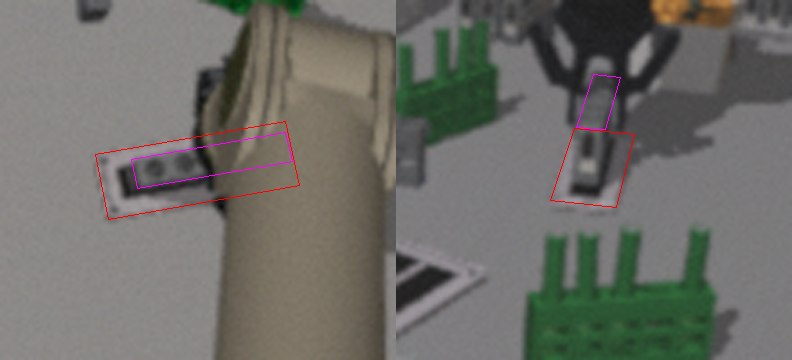

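The rack is held level, just above the station lane. In the left panel its end sits inside the lane at (160,170), and in the right panel it is over the plate at (592,160). A small correction first, then I'll lower it.

Request:
play_rows:
  deltas:
    - [1, 0.7, -0.7, 0, 0]
    - [1, 1.3, -1.3, 0, 0]
    - [1, 1.3, -1.3, 1, 0]
    - [1, 1.3, -1.3, 2.5, 0]
    - [1, 1.3, -1.3, 4, 0]
    - [1, 1.3, -1.3, 5.5, 0]
    - [1, 1.3, -1.3, 6.5, 0]
    - [1, 1.3, -1.3, 6.5, 0]

```text
time: 24.85
ee_pos: [0.4878, -0.2887, 0.048]
ee_rot: [-2.013, -2.412, 0.0]
force: [0.2, 0.2, -1.1]
gripper_width: 0.0225
grasp_force: 58.8
```

Request:
play_rows:
  deltas:
    - [1, 0, 0, 0.5, 0]
    - [1, 0, 0, 1, 0]
    - [1, 0, 0, 1.5, 0]
    - [1, 0, 0, 2, 0]
    - [1, 0, 0, 2, 0]
    - [1, 0, 0, 2, 0]
    - [1, 0, 0, 2, 0]
    - [1, 0, 0, 2, 0]

```text
time: 25.52
ee_pos: [0.488, -0.2888, 0.0476]
ee_rot: [2.013, 2.412, -0.001]
force: [-5.8, 3.0, 13.4]
gripper_width: 0.0227
grasp_force: 60.9
```

```bash
python3 -c "
from h import *
goto(.488,-.2885,.0476,100.35)"
```

```text
goto (0.488, -0.2885, 0.0476) shift [ 0.3  0.  -0. ] turn -0.04 down -1.0 pos [ 0.488  -0.2888  0.0476] head 100.31 w 0.0227
```

Request:
play_rows:
  deltas:
    - [1, 0, 0, -1.2, 0]
    - [1, 0, 0, -1.2, 0]
    - [0.85, 0, 0, -1.2, 0]
    - [0.7, 0, 0, -1.2, 0]
    - [0.5, 0, 0, -1.2, 0]
    - [0.5, 0, 0, -1.2, 0]
    - [0.5, 0, 0, -1.2, 0]
    - [0.5, 0, 0, -8, 0]

```text
time: 26.18
ee_pos: [0.4871, -0.2884, 0.0534]
ee_rot: [-2.012, -2.41, 0.0]
force: [0.8, 0.5, 0.5]
gripper_width: 0.0428
grasp_force: 0.0
```

Request:
play_rows:
  deltas:
    - [0.5, 0, 0, -15, 0]
    - [0.5, 0, 0, -40, 0]
    - [0.5, 0, 0, -75, 0]
    - [0.5, 0, 0, -110, 0]
    - [0.5, 0, 0, -145, 0]
    - [0.5, 0, 0, -165, 0]
    - [0.5, 0, 0, -172, 0]
    - [0.5, 0, 0, -172, 0]

```text
time: 26.85
ee_pos: [0.4887, -0.2891, 0.2286]
ee_rot: [2.011, 2.409, 0.0]
force: [0.0, 0.2, -0.5]
gripper_width: 0.0428
grasp_force: 0.0
```

```bash
python3 -c "
from h import *
goto(.5346,.2953,.225,96.5)"
```

```text
goto (0.5346, 0.2953, 0.225) shift [566.8 149.7   2.4] turn 3.8 down -1.0 pos [ 0.4887 -0.2891  0.2286] head 100.3 w 0.0428
```

Request:
play_rows:
  deltas:
    - [0.5, 18, 5, 0, 0]
    - [0.5, 52, 14, 0, 0.5]
    - [0.5, 90, 24, 0, 1]
    - [0.5, 128, 34, 0, 1.5]
    - [0.5, 166, 44, 0, 2]
    - [0.5, 204, 54, 0, 2.5]
    - [0.5, 242, 64, 0, 3]
    - [0.5, 280, 74, 0, 3.8]

```text
time: 27.52
ee_pos: [0.5096, 0.0016, 0.2248]
ee_rot: [-2.092, -2.342, 0.002]
force: [0.0, 0.3, -0.0]
gripper_width: 0.0427
grasp_force: 0.0
```

Request:
play_rows:
  deltas:
    - [0.5, 37, 12, 0, 0]
    - [0.5, 74, 24, 0, 0]
    - [0.5, 111, 35, 0, 0]
    - [0.5, 148, 47, 0, 0]
    - [0.5, 185, 58, 0, 0]
    - [0.5, 220, 69, 0, 0]
    - [0.5, 248, 78, 0, 0]
    - [0.5, 268, 86, 0, 0]

```text
time: 28.18
ee_pos: [0.5643, 0.2792, 0.2241]
ee_rot: [-2.086, -2.345, 0.003]
force: [0.5, 0.4, -0.3]
gripper_width: 0.0428
grasp_force: 0.0
```

```bash
python3 - <<'E'
from h import *
goto(.5346,.2953,.15,96.5)
f=viewer.grab_frame('top'); np.save('top1.npy',f,allow_pickle=True)
# station: plate bright mask and rack within
p=f['pixels']; hsv=cv2.cvtColor(p,cv2.COLOR_RGB2HSV).astype(int); g=p.astype(int).sum(2)/3
print(g[215:262:1,396:456:2].astype(int)[::2])
E
```

```text
goto (0.5346, 0.2953, 0.15) shift [ 19.4 -27.4  74.2] turn 0.19 down -1.0 pos [0.5643 0.2792 0.2241] head 96.69 w 0.0428
[[139 135 139 136 138 137 137 138 136 138 136 137 135 138 136 136 137 137
  136 135 135 138 137 134 136 138 137 136 136 136]
 [139 136 137 138 135 137 138 138 138 136 135 137 137 139 138 137 138 137
  137 137 136 138 135 133 139 136 136 136 133 137]
 [139 137 138 139 135 140 137 135 139 135 138 134 136 138 136 136 138 138
  137 136 138 136 135 135 135 137 137 137 138 135]
 [137 139 137 136 138 137 138 138 134 133 136 137 138 135 139 140 135 135
  137 137 138 135 137 137 138 138 135 136 136 136]
 [105 133 134 139 136 136 136 139 138 137 137 136 135 135 137 135 135 134
  136 139 135 137 133 135 134 124 132 134 135 135]
 [ 92  98 129 135 137 138 135 137 137 135 134 136 134 135 139 136 135 137
  139 124 132 142 138 145 150 121 139 111 136 134]
 [ 92  93  93 117 139 138 135 135 137 138 138 136 138 128 127 142 140 142
  149 153 151 154 154 151 138 116 123 106 127 136]
 [ 89  92  94  93 115 136 135 138 126 138 146 141 150 155 154 152 153 154
  148 144 135 122 124 109  86 
[... 1321 characters left out ...]
 94 118 135 139 138 136
  138 136 137 134 136 134 134 136 135 136 134 135]
 [ 90  91  91  93  89  92  91  89  92  91  89  90  92  94 113 133 134 135
  138 137 135 137 135 134 137 135 137 136 134 133]
 [ 88  91  88  97  89  92  91  94  92  94  90  88  92  91  93 109 131 137
  139 138 133 136 136 137 134 136 135 135 133 134]
 [ 90  92  91  89  89  87  92  93  92  89  91  91  91  93  91  92 100 128
  140 135 136 135 137 138 136 133 136 132 136 136]
 [ 91  92  93  93  89  89  92  91  92  91  91  88  90  92  91  87  90 103
  121 134 138 138 133 138 134 137 137 136 138 135]
 [ 89  91  90  93  91  91  91  94  92  89  93  94  92  90  91  93  90  90
   90 123 139 133 136 135 139 138 137 138 134 134]]
```

Request:
play_rows:
  deltas:
    - [0.5, 5, -7, 0, 0]
    - [0.5, 12, -16, 0, 0]
    - [0.5, 17, -24, 0, 0]
    - [0.5, 19, -27, 0, 0]
    - [0.5, 19, -27, 20, 0]
    - [0.5, 19, -27, 45, 0]
    - [0.5, 19, -27, 65, 0]
    - [0.5, 19, -27, 70, 0]

```text
time: 28.9
ee_pos: [0.5355, 0.2897, 0.1533]
ee_rot: [-2.093, -2.342, 0.007]
force: [-0.2, -0.7, -0.6]
gripper_width: 0.0429
grasp_force: 0.0
```

```bash
python3 - <<'E'
from h import *
goto(.5346,.2953,.0915,96.5)
f=np.load('top1.npy',allow_pickle=True).item(); p=f['pixels']; g=p.astype(float).sum(2)/3
pts=[]
for u,v in((412.5,238),(420.5,236),(429,235),(437,233),(445.5,232)):
    for _ in range(3):
        yy,xx=np.mgrid[int(round(v))-3:int(round(v))+4,int(round(u))-3:int(round(u))+4]
        w=np.clip(95-g[yy,xx],0,None)*((yy-v)**2+(xx-u)**2<11); u,v=(w*xx).sum()/w.sum(),(w*yy).sum()/w.sum()
    pts.append((u,v))
P=toplane(f,pts,.066)[:,:2]; c=P.mean(0); d=P[0]-P[-1]
print(np.round(pts,1).tolist(),c.round(4),np.degrees(np.arctan2(-d[0],d[1])).round(2),np.linalg.norm(np.diff(P,axis=0),axis=1).round(4))
E
```

```text
goto (0.5346, 0.2953, 0.0915) shift [ 5.8 -0.1 61.7] turn -0.06 down -1.0 pos [0.5355 0.2897 0.1533] head 96.44 w 0.0429
[[412.0, 237.3], [420.1, 235.7], [428.4, 234.4], [436.6, 233.1], [444.9, 231.5]] [ 0.4871 -0.2899] 10.27 [0.0244 0.0248 0.0246 0.025 ]
```

The empty rack is on the station at (0.487, -0.290), angle 10.3°, within about 1–2 mm of the lane centre. Next I'll return the capped rack.

Request:
play_rows:
  deltas:
    - [0.5, 1, 0, 0, 0]
    - [0.5, 2, 0, 0, 0]
    - [0.5, 3, 0, 4, 0]
    - [0.5, 3, 0, 10, 0]
    - [0.5, 3, 0, 15, 0]
    - [0.5, 3, 0, 15, 0]
    - [0.5, 3, 0, 15, 0]
    - [0.5, 3, 0, 15, 0]

```text
time: 29.57
ee_pos: [0.5365, 0.2948, 0.1414]
ee_rot: [2.092, 2.344, 0.0]
force: [0.2, 0.3, -0.8]
gripper_width: 0.0428
grasp_force: 0.0
```

```bash
python3 -c "
from h import *
goto(.5346,.2953,.0915,96.5)"
```

```text
goto (0.5346, 0.2953, 0.0915) shift [ 0.7 -1.8 49.9] turn 0.0 down -1.0 pos [0.5365 0.2948 0.1414] head 96.5 w 0.0428
```

Request:
play_rows:
  deltas:
    - [0.5, 0.5, -1, 6, 0]
    - [0.5, 0.7, -1.8, 16, 0]
    - [0.5, 0.7, -1.8, 27, 0]
    - [0.5, 0.7, -1.8, 38, 0]
    - [0.5, 0.7, -1.8, 46, 0]
    - [0.5, 0.7, -1.8, 50, 0]
    - [0.5, 0.7, -1.8, 50, 0]
    - [0.5, 0.7, -1.8, 50, 0]

```text
time: 30.23
ee_pos: [0.5345, 0.2953, 0.0911]
ee_rot: [-2.092, -2.344, 0.0]
force: [0.1, 0.2, 0.6]
gripper_width: 0.0428
grasp_force: 0.0
```

Request:
play_rows:
  deltas:
    - [0.7, 0, 0, 0, 0]
    - [0.8, 0, 0, 0, 0]
    - [0.9, 0, 0, 0, 0]
    - [1, 0, 0, 0, 0]
    - [1, 0, 0, 0, 0]
    - [1, 0, 0, 0, 0]
    - [1, 0, 0, 0, 0]
    - [1, 0, 0, 0, 0]

```text
time: 30.9
ee_pos: [0.535, 0.2955, 0.092]
ee_rot: [2.092, 2.343, 0.002]
force: [-0.7, -0.8, 6.4]
gripper_width: 0.0143
grasp_force: 58.4
```

Request:
play_rows:
  deltas:
    - [1, 0, 0, -4, 0]
    - [1, 0, 0, -14, 0]
    - [1, 0, 0, -34, 0]
    - [1, 0, 0, -60, 0]
    - [1, 0, 0, -90, 0]
    - [1, 0, 0, -115, 0]
    - [1, 0, 0, -130, 0]
    - [1, 0, 0, -135, 0]

```text
time: 31.57
ee_pos: [0.535, 0.296, 0.2297]
ee_rot: [2.091, 2.343, 0.005]
force: [1.0, 0.3, -0.6]
gripper_width: 0.0142
grasp_force: 58.5
```

```bash
python3 -c "
from h import *
goto(.6215,.0004,.225,74.8)"
```

```text
goto (0.6215, 0.0004, 0.225) shift [-303.5   52.4    4.5] turn 21.72 down -1.0 pos [0.535  0.296  0.2297] head 96.52 w 0.0142
```

Request:
play_rows:
  deltas:
    - [1, -7, 1, 0, 0]
    - [1, -21, 4, 0, 0]
    - [1, -43, 7, 0, 0]
    - [1, -70, 12, 0, 0]
    - [1, -100, 17, 0, 0]
    - [1, -130, 22, 0, 0]
    - [1, -160, 28, 0, 0]
    - [1, -188, 33, 0, 0]

```text
time: 32.23
ee_pos: [0.5883, 0.1092, 0.2246]
ee_rot: [-2.092, -2.342, 0.004]
force: [0.9, 0.4, -1.1]
gripper_width: 0.0143
grasp_force: 58.5
```

Request:
play_rows:
  deltas:
    - [1, -27, 5, 0, 3]
    - [1, -52, 9, 0, 6]
    - [1, -74, 12, 0, 10]
    - [1, -92, 15, 0, 14]
    - [1, -105, 18, 0, 18]
    - [1, -113, 19, 0, 21]
    - [1, -115, 19.4, 0, 21.7]
    - [1, -115, 19.4, 0, 21.7]

```text
time: 32.9
ee_pos: [0.6206, -0.0008, 0.2253]
ee_rot: [-2.496, -1.906, 0.002]
force: [-0.4, -0.3, -1.7]
gripper_width: 0.014
grasp_force: 58.5
```

Request:
play_rows:
  deltas:
    - [1, 0, 0, 0, 0]
    - [1, 0, 0, 6, 0]
    - [1, 0, 0, 22, 0]
    - [1, 0, 0, 45, 0]
    - [1, 0, 0, 68, 0]
    - [1, 0, 0, 86, 0]
    - [1, 0, 0, 97, 0]
    - [1, 0, 0, 100, 0]

```text
time: 33.57
ee_pos: [0.6197, 0.0006, 0.124]
ee_rot: [-2.493, -1.909, 0.004]
force: [0.5, 0.5, -2.1]
gripper_width: 0.0143
grasp_force: 58.5
```

Request:
play_rows:
  deltas:
    - [1, 0, 0, 0, 0]
    - [1, 0, 0, 0, 0]
    - [1, 0, 0, 0, 0]
    - [1, 0, 0, 0, 0]
    - [1, 0, 0, 0, 0]
    - [1, 0, 0, 0, 0]
    - [1, 0, 0, 0, 0]
    - [1, 0, 0, 0, 0]

```text
time: 34.23
ee_pos: [0.6209, 0.0, 0.1265]
ee_rot: [2.496, 1.908, 0.0]
force: [0.1, -1.0, -2.0]
gripper_width: 0.0141
grasp_force: 58.5
```

```bash
python3 -c "
from h import *
goto(.6215,.0004,.0979,74.8)"
```

```text
goto (0.6215, 0.0004, 0.0979) shift [ 0.5  0.4 28.6] turn 0.0 down -1.0 pos [0.6209 0.     0.1265] head 74.8 w 0.0141
```

Request:
play_rows:
  deltas:
    - [1, 0.3, 0.3, 3, 0]
    - [1, 0.5, 0.4, 9, 0]
    - [1, 0.5, 0.4, 15, 0]
    - [1, 0.5, 0.4, 20, 0]
    - [1, 0.5, 0.4, 24, 0]
    - [1, 0.5, 0.4, 26, 0]
    - [1, 0.5, 0.4, 26, 0]
    - [1, 0.5, 0.4, 26, 0]

```text
time: 34.9
ee_pos: [0.6215, 0.0005, 0.1003]
ee_rot: [-2.496, -1.908, 0.0]
force: [-0.5, 0.5, -0.6]
gripper_width: 0.0138
grasp_force: 58.5
```

Request:
play_rows:
  deltas:
    - [1, 0, 0, 0.5, 0]
    - [1, 0, 0, 1, 0]
    - [1, 0, 0, 1.5, 0]
    - [1, 0, 0, 2, 0]
    - [1, 0, 0, 2.5, 0]
    - [1, 0, 0, 3, 0]
    - [1, 0, 0, 3, 0]
    - [1, 0, 0, 3, 0]

```text
time: 35.57
ee_pos: [0.6216, 0.0004, 0.0978]
ee_rot: [2.495, 1.908, 0.0]
force: [-2.0, -0.1, 5.7]
gripper_width: 0.0138
grasp_force: 59.0
```

```bash
python3 -c "
from h import *
goto(.6215,.0004,.0979,74.8)"
```

```text
goto (0.6215, 0.0004, 0.0979) shift [-0.  -0.1 -0.1] turn -0.0 down -1.0 pos [6.216e-01 4.000e-04 9.780e-02] head 74.8 w 0.0138
```

Contact at the expected height. Releasing and going back for the open rack at (.4443, .2852, .0936), heading 96.5.

Request:
play_rows:
  deltas:
    - [0.9, 0, 0, 0, 0]
    - [0.7, 0, 0, 0, 0]
    - [0.5, 0, 0, 0, 0]
    - [0.5, 0, 0, 0, 0]
    - [0.5, 0, 0, 0, 0]
    - [0.5, 0, 0, -3, 0]
    - [0.5, 0, 0, -15, 0]
    - [0.5, 0, 0, -40, 0]

```text
time: 36.23
ee_pos: [0.6199, 0.0003, 0.1358]
ee_rot: [-2.493, -1.907, 0.005]
force: [-0.1, 0.0, 0.8]
gripper_width: 0.0425
grasp_force: 0.0
```

Request:
play_rows:
  deltas:
    - [0.5, 0, 0, -30, 0]
    - [0.5, 0, 0, -60, 0]
    - [0.5, 0, 0, -72, 0]
    - [0.5, 0, 0, -75, 0]
    - [0.5, 0, 0, -75, 0]
    - [0.5, 0, 0, -75, 0]
    - [0.5, 0, 0, -75, 0]
    - [0.5, 0, 0, -75, 0]

```text
time: 36.9
ee_pos: [0.6208, 0.0003, 0.2109]
ee_rot: [-2.495, -1.907, 0.003]
force: [-0.1, -0.7, -0.6]
gripper_width: 0.0426
grasp_force: 0.0
```

```bash
python3 -c "
from h import *
goto(.4443,.2852,.21,96.5)"
```

```text
goto (0.4443, 0.2852, 0.21) shift [ 228.6 -245.     1.3] turn -21.7 down -1.0 pos [6.208e-01 3.000e-04 2.109e-01] head 74.8 w 0.0426
```

Request:
play_rows:
  deltas:
    - [0.5, 8, -8, 0, 0]
    - [0.5, 22, -24, 0, 0]
    - [0.5, 41, -44, 0, 0]
    - [0.5, 60, -64, 0, 0]
    - [0.5, 80, -86, 0, 0]
    - [0.5, 100, -107, 0, 0]
    - [0.5, 119, -127, 0, 0]
    - [0.5, 137, -147, 0, 0]

```text
time: 37.57
ee_pos: [0.5137, 0.1731, 0.2119]
ee_rot: [-2.495, -1.909, 0.001]
force: [0.6, 0.4, 0.1]
gripper_width: 0.0424
grasp_force: 0.0
```

Request:
play_rows:
  deltas:
    - [0.5, 20, -21, 0, -4]
    - [0.5, 40, -43, 0, -8]
    - [0.5, 60, -64, 0, -13]
    - [0.5, 76, -81, 0, -18]
    - [0.5, 86, -92, 0, -21.7]
    - [0.5, 91, -97, 0, -21.7]
    - [0.5, 91.6, -98, 0, -21.7]
    - [0.5, 91.6, -98, 0, -21.7]

```text
time: 38.23
ee_pos: [0.4448, 0.285, 0.212]
ee_rot: [2.094, 2.341, -0.001]
force: [-0.2, 0.3, -0.1]
gripper_width: 0.0425
grasp_force: 0.0
```

Request:
play_rows:
  deltas:
    - [0.5, 0, 0, 8, 0]
    - [0.5, 0, 0, 24, 0]
    - [0.5, 0, 0, 44, 0]
    - [0.5, 0, 0, 56, 0]
    - [0.5, 0, 0, 62, 0]
    - [0.5, 0, 0, 62, 0]
    - [0.5, 0, 0, 62, 0]
    - [0.5, 0, 0, 62, 0]

```text
time: 38.9
ee_pos: [0.4454, 0.2856, 0.1511]
ee_rot: [2.092, 2.343, 0.002]
force: [-0.9, 0.5, -0.2]
gripper_width: 0.0426
grasp_force: 0.0
```

```bash
python3 -c "
from h import *
goto(.4443,.2852,.0935,96.5)"
```

```text
goto (0.4443, 0.2852, 0.0935) shift [-0.3 -1.2 57.6] turn -0.02 down -1.0 pos [0.4454 0.2856 0.1511] head 96.48 w 0.0426
```

Request:
play_rows:
  deltas:
    - [0.5, 0, -0.6, 8, 0]
    - [0.5, -0.3, -1.2, 22, 0]
    - [0.5, -0.3, -1.2, 36, 0]
    - [0.5, -0.3, -1.2, 48, 0]
    - [0.5, -0.3, -1.2, 55, 0]
    - [0.5, -0.3, -1.2, 57.5, 0]
    - [0.5, -0.3, -1.2, 57.5, 0]
    - [0.5, -0.3, -1.2, 57.5, 0]

```text
time: 39.57
ee_pos: [0.4439, 0.2852, 0.0931]
ee_rot: [-2.092, -2.344, -0.001]
force: [-0.1, 0.2, 0.3]
gripper_width: 0.0427
grasp_force: 0.0
```

Request:
play_rows:
  deltas:
    - [0.7, 0, 0, 0, 0]
    - [0.8, 0, 0, 0, 0]
    - [0.9, 0, 0, 0, 0]
    - [1, 0, 0, 0, 0]
    - [1, 0, 0, 0, 0]
    - [1, 0, 0, 0, 0]
    - [1, 0, 0, 0, 0]
    - [1, 0, 0, 0, 0]

```text
time: 40.23
ee_pos: [0.4441, 0.2851, 0.0934]
ee_rot: [2.092, 2.343, 0.001]
force: [-0.6, -0.6, 6.5]
gripper_width: 0.014
grasp_force: 58.4
```

Request:
play_rows:
  deltas:
    - [1, 0, 0, -4, 0]
    - [1, 0, 0, -14, 0]
    - [1, 0, 0, -34, 0]
    - [1, 0, 0, -60, 0]
    - [1, 0, 0, -90, 0]
    - [1, 0, 0, -115, 0]
    - [1, 0, 0, -130, 0]
    - [1, 0, 0, -135, 0]

```text
time: 40.9
ee_pos: [0.4444, 0.2857, 0.231]
ee_rot: [2.091, 2.343, 0.006]
force: [-0.3, -0.1, -0.6]
gripper_width: 0.0143
grasp_force: 58.5
```

```bash
python3 -c "
from h import *
goto(.5542,.0163,.225,75)"
```

```text
goto (0.5542, 0.0163, 0.225) shift [-280.2   78.5    6. ] turn 21.51 down -1.0 pos [0.4444 0.2857 0.231 ] head 96.51 w 0.0143
```

Request:
play_rows:
  deltas:
    - [1, -7, 2, 0, 0]
    - [1, -20, 6, 0, 0]
    - [1, -40, 11, 0, 0]
    - [1, -65, 18, 0, 0]
    - [1, -92, 26, 0, 0]
    - [1, -120, 34, 0, 0]
    - [1, -148, 41, 0, 0]
    - [1, -174, 49, 0, 0]

```text
time: 41.57
ee_pos: [0.5118, 0.1149, 0.2263]
ee_rot: [-2.092, -2.342, 0.003]
force: [0.5, -0.5, -1.2]
gripper_width: 0.0139
grasp_force: 58.5
```

Request:
play_rows:
  deltas:
    - [1, -25, 7, 0, 3]
    - [1, -48, 13, 0, 6]
    - [1, -68, 19, 0, 10]
    - [1, -85, 24, 0, 14]
    - [1, -97, 27, 0, 18]
    - [1, -104, 29, 0, 21]
    - [1, -106, 29.5, 0, 21.5]
    - [1, -106, 29.5, 0, 21.5]

```text
time: 42.23
ee_pos: [0.5534, 0.0148, 0.2272]
ee_rot: [-2.494, -1.91, 0.001]
force: [0.2, 0.7, -0.7]
gripper_width: 0.0138
grasp_force: 58.5
```

Request:
play_rows:
  deltas:
    - [1, 0, 0, 0, 0]
    - [1, 0, 0, 4, 0]
    - [1, 0, 0, 18, 0]
    - [1, 0, 0, 40, 0]
    - [1, 0, 0, 62, 0]
    - [1, 0, 0, 82, 0]
    - [1, 0, 0, 94, 0]
    - [1, 0, 0, 97, 0]

```text
time: 42.9
ee_pos: [0.5521, 0.0159, 0.1286]
ee_rot: [-2.49, -1.913, 0.004]
force: [0.9, 0.1, -0.6]
gripper_width: 0.0141
grasp_force: 58.5
```

Request:
play_rows:
  deltas:
    - [1, 0, 0, 0, 0]
    - [1, 0, 0, 0, 0]
    - [1, 0, 0, 0, 0]
    - [1, 0, 0, 0, 0]
    - [1, 0, 0, 0, 0]
    - [1, 0, 0, 0, 0]
    - [1, 0, 0, 0, 0]
    - [1, 0, 0, 0, 0]

```text
time: 43.57
ee_pos: [0.5535, 0.0155, 0.1309]
ee_rot: [2.492, 1.912, 0.0]
force: [0.2, -1.0, -0.9]
gripper_width: 0.0142
grasp_force: 58.5
```

```bash
python3 -c "
from h import *
goto(.5542,.0163,.0992,75)"
```

```text
goto (0.5542, 0.0163, 0.0992) shift [ 0.9  0.5 31.7] turn -0.0 down -1.0 pos [0.5535 0.0155 0.1309] head 75.0 w 0.0142
```

Request:
play_rows:
  deltas:
    - [1, 0.5, 0.3, 3, 0]
    - [1, 0.9, 0.5, 9, 0]
    - [1, 0.9, 0.5, 16, 0]
    - [1, 0.9, 0.5, 22, 0]
    - [1, 0.9, 0.5, 26, 0]
    - [1, 0.9, 0.5, 28, 0]
    - [1, 0.9, 0.5, 29, 0]
    - [1, 0.9, 0.5, 29, 0]

```text
time: 44.23
ee_pos: [0.5541, 0.0163, 0.1016]
ee_rot: [-2.492, -1.913, 0.0]
force: [1.0, 0.2, -0.4]
gripper_width: 0.0141
grasp_force: 58.5
```

Request:
play_rows:
  deltas:
    - [1, 0, 0, 0.5, 0]
    - [1, 0, 0, 1, 0]
    - [1, 0, 0, 1.5, 0]
    - [1, 0, 0, 2, 0]
    - [1, 0, 0, 2.5, 0]
    - [1, 0, 0, 3, 0]
    - [1, 0, 0, 3, 0]
    - [1, 0, 0, 3, 0]

```text
time: 44.9
ee_pos: [0.5543, 0.0163, 0.0993]
ee_rot: [2.492, 1.912, 0.0]
force: [-2.2, -0.8, 6.1]
gripper_width: 0.0139
grasp_force: 59.1
```

```bash
python3 -c "
from h import *
goto(.5542,.0163,.0992,75)"
```

```text
goto (0.5542, 0.0163, 0.0992) shift [-0.  -0.1  0.1] turn -0.0 down -1.0 pos [0.5543 0.0163 0.0993] head 75.0 w 0.0139
```

Releasing, rising, then backing away toward the tray side for a clear last look.

Request:
play_rows:
  deltas:
    - [0.9, 0, 0, 0, 0]
    - [0.7, 0, 0, 0, 0]
    - [0.5, 0, 0, 0, 0]
    - [0.5, 0, 0, 0, 0]
    - [0.5, 0, 0, 0, 0]
    - [0.5, 0, 0, -3, 0]
    - [0.5, 0, 0, -15, 0]
    - [0.5, 0, 0, -40, 0]

```text
time: 45.57
ee_pos: [0.5526, 0.0162, 0.1376]
ee_rot: [-2.49, -1.911, 0.005]
force: [0.7, -1.1, 0.7]
gripper_width: 0.0425
grasp_force: 0.0
```

Request:
play_rows:
  deltas:
    - [0.5, 0, 0, -30, 0]
    - [0.5, 0, 0, -60, 0]
    - [0.5, 0, 0, -80, 0]
    - [0.5, 25, 0, -90, 0]
    - [0.5, 55, 0, -90, 0]
    - [0.5, 90, 0, -90, 0]
    - [0.5, 125, 0, -90, 0]
    - [0.5, 160, 0, -90, 0]

```text
time: 46.23
ee_pos: [0.5959, 0.1722, 0.2302]
ee_rot: [2.493, 1.911, 0.002]
force: [-0.1, 0.3, -0.1]
gripper_width: 0.0428
grasp_force: 0.0
```

Request:
play_rows:
  deltas:
    - [0.5, 30, 0, 0, 0]
    - [0.5, 60, 0, 0, 0]
    - [0.5, 80, 0, 0, 0]
    - [0.5, 90, 0, 0, 0]
    - [0.5, 92, 0, 0, 0]
    - [0.5, 92, 0, 0, 0]
    - [0.5, 92, 0, 0, 0]
    - [0.5, 92, 0, 0, 0]

```text
time: 46.9
ee_pos: [0.6198, 0.2578, 0.2291]
ee_rot: [2.494, 1.909, -0.0]
force: [0.3, 0.1, -0.0]
gripper_width: 0.0426
grasp_force: 0.0
```

```bash
python3 - <<'E'
from h import *
f=viewer.grab_frame('top');g=viewer.grab_frame('scene')
f0=np.load("top0.npy",allow_pickle=True).item()
c=lambda p,k:cv2.resize(p[...,::-1],None,fx=k,fy=k,interpolation=2)
cv2.imwrite('pics/g9.png',np.vstack([np.hstack([c(f0['pixels'][165:245,290:380],4),c(f['pixels'][165:245,290:380],4)]),np.hstack([c(g['pixels'][140:240,290:380],2.8)[:280],c(g['pixels'][110:210,220:390],2.8)[:,:468]])[:280,:720]]))if False else None
a=np.hstack([c(f0['pixels'][165:240,295:370],4),c(f['pixels'][165:240,295:370],4)])
b=c(g['pixels'][140:240,230:430],3)
cv2.imwrite('pics/g9.png',np.vstack([a,b[:290]]))
for F in(f0,f):
    p=F['pixels'];hsv=cv2.cvtColor(p,cv2.COLOR_RGB2HSV)
    m=((hsv[...,0]<22)&(hsv[...,1]>150)&(hsv[...,2]>90)).astype(np.uint8)
    n,l,st,ce=cv2.connectedComponentsWithStats(m[170:215,295:365]); print((ce[1:][st[1:,4]>8]+[295,170]).round(1).tolist())
print(np.round(sensors.read_state()['ee_pos'],3))
E
```

```text
[[313.9, 181.9], [322.2, 184.0], [329.3, 185.5], [338.3, 188.3], [346.1, 190.4]]
[[313.9, 182.1], [322.0, 184.0], [329.2, 185.8], [338.2, 188.3], [346.2, 190.4]]
[0.62  0.258 0.229]
```

View pics/g9.png

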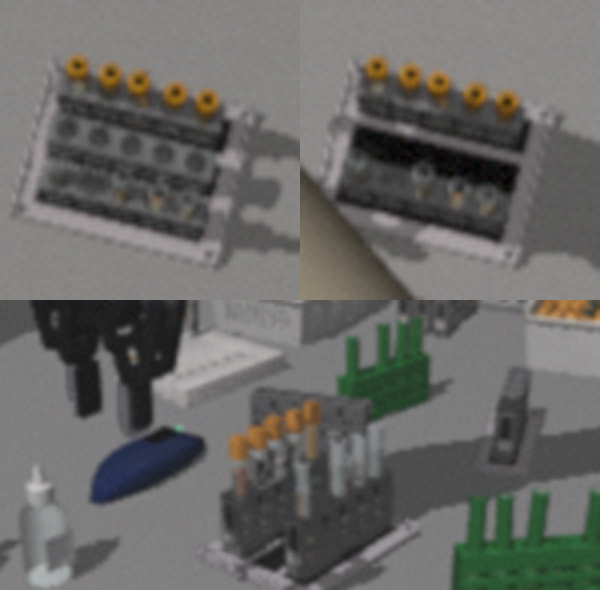

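The before and after bay views match: the caps are within 0.3 px, and the open rack is back in its near lane at (425,190). The empty rack stands on the station at (512,420), and the bottle and scanner have not moved.

```bash
python3 -c "
from bench import arm
print(arm.hand_in())"
```

```text
the job is handed in; nothing more can be done
None
```

The job is handed in, at about 47 s: the empty rack stands upright on the station lane (about 2 mm off centre), both filled racks are back upright in their own bay lanes, and the bottle and scanner are untouched.

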